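# Try two clock sleeves on the stepped gauge pins and reject the tight one

## Task

Slide each of the two brass sleeves along its cradle onto the gauge pin in front of it, as far as it will go without ramming it. Once both are on their pins, leave the one that goes fully home against the collar where it is, draw the one that stops short back off its pin and set it down (do not drop it) in the wooden tray. Leave the other things on the bench alone.

Things in the scene. Friction and masses are not known exactly. Their poses are not given: they have to be found in the camera images.
- gauge: fixed gauge: steel plate 180 x 150 x 12 mm, aluminium end block along its +x edge (face at x = 63 mm, top 57 mm above bench). Origin at bench height; sleeves slide towards +x. Two cradles along x, at y = -45 and +45 mm, each of two slippery steel rods (8 mm thick, 22 mm apart, tops 24 mm above bench, from x = -62 mm to the block). A cradled sleeve has its axis 35.5 mm above bench
- collar_right (a point): middle of the collar's face at the root of the gauge pin of the cradle at gauge y = -45 mm (gauge x = 60, z = 35.5 mm); axes as the gauge. The fixed pin runs from here to -x on the cradled sleeve's axis: first a step 14 mm in diameter, 16 mm long, then a nose 8 mm in diameter, 14 mm long. Both sleeve bores pass the nose, only the 17 mm bore passes the step and reaches the 26 mm wide collar
- collar_left (a point): middle of the collar's face at the root of the gauge pin of the cradle at gauge y = +45 mm (gauge x = 60, z = 35.5 mm); axes as the gauge. The fixed pin runs from here to -x on the cradled sleeve's axis: first a step 14 mm in diameter, 16 mm long, then a nose 8 mm in diameter, 14 mm long. Both sleeve bores pass the nose, only the 17 mm bore passes the step and reaches the 26 mm wide collar
- sleeve_a: brass tube, 30 mm outside diameter, 32 mm long, about 130 g; origin at its middle, x along the bore, parallel to the gauge's x. Starts lying in one of the two cradles (either), 15 to 37 mm clear of the pin. Of the two sleeves one has a 17 mm bore (fits), the other 11 mm (undersize); which is found by trying. Fully home its middle is 16 mm before the collar; an undersize one stops 32 mm before it
- sleeve_b: brass tube, 30 mm outside diameter, 32 mm long, about 130 g; origin at its middle, x along the bore, parallel to the gauge's x. Starts lying in one of the two cradles (either), 15 to 37 mm clear of the pin. Of the two sleeves one has a 17 mm bore (fits), the other 11 mm (undersize); which is found by trying. Fully home its middle is 16 mm before the collar; an undersize one stops 32 mm before it
- tray: fixed shallow square wooden tray, 130 x 130 mm outside, 118 x 118 mm inside, rim 28 mm above the bench, felt-lined inner floor 6 mm above the bench; origin at bench height under its centre, axes along its sides; left or right of the gauge
- clock: bystander: small brass drum clock, 92 mm diameter, 122 mm tall with its carrying handle, standing upright; origin under its centre
- oil: bystander: amber oil jar, 40 mm diameter, 62 mm tall, standing; origin under its centre
- loupe: bystander: black eye loupe, 40 mm diameter, 34 mm tall, standing; origin under its centre
- screwdriver: bystander: screwdriver 150 mm long, lying on the bench

How it is judged:
By the outcome, as a careful person would: the job done as asked, in the order asked, and still so for the second after the job is handed in, with the robot touching nothing.
It also fails if it takes over 56 s, if anything falls off the work surface, if the arm or the gripper's body presses on something with over 40 N, if the wrist force passes 120 N, or if a joint passes its speed limit or range.

## Robot

A 7-joint arm with a two-finger parallel gripper is mounted at the origin on the work surface. World frame = base frame: x ahead of the robot, y to its left, z up, the work surface at z = 0. Lengths are in m, angles in rad, forces in N, time in s.
With the tool pointing down it reaches from about 0.425 to 0.875 m from the base axis. Payload 4.7 kg.
Tool frame: the origin (TCP) lies midway between the tips of the shut fingers; the grasp point (between the pads) lies 19 mm behind it; z points along the fingers, y is the line along which they close (so a half turn about z gives the same grasp; the last joint's range is limited). The gripper opens to 87 mm and grips with 3 to 60 N. Pads are 19 mm wide; open, the fingers measure 117 mm over their backs; the gripper's body (75 mm by 190 mm) begins 51 mm behind the grasp point.
Start: joints at [1.143, 0.321, -0.07, 1.45, 0.023, 1.371, -0.057], TCP at [0.278, -0.588, 0.223] pointing down, gripper open.
Joint ranges: [-2.86, 2.86], [-0.3, 2.09], [-1.38, 1.24], [0.06, 2.45], [-1.56, 4.7], [0.09, 2.05], [-2.69, 2.69]. Speed limits (rad/s): [2.57, 2.57, 3.14, 3.14, 3.14, 3.14, 3.14].

## Interface

Orientations are given as a rotation vector (axis times angle).
In Python, from bench import ctrl gives the robot as it stands.
- The arm moves only by the tool run_rows, called after "Call:" as name(argument=value, ...), one argument or row to a line, values as JSON. Schema: {"type":"object","properties":{"increments":{"type":"array","items":{"type":"array","items":{"type":"number"},"minItems":5,"maxItems":5},"minItems":1,"maxItems":20},"grip_force":{"type":"number"},"only":{"type":"string"},"quiet":{"type":"boolean"},"lines":{"type":"string"}},"required":["increments"],"additionalProperties":false}. increments is a list of rows, 1 to 20 of them, each of 5 numbers: dx, dy, dz in cm, then a turn about the tool's z in units of 0.2 rad, then the opening from 0.0 (shut) to 1.0 (fully open); each row is the pose to reach, as a shift and turn from the pose commanded when the call began, along the tool's axes at that moment; what a row does not reach only later rows make up. A row lasts 1/10 s, in which the tool goes at most 0.05 m and 0.15 rad, less where a joint would pass 70% of its speed; a pose out of reach is approached as far as the arm can. The fingers move at their own pace and stop on an object; grip_force is the grip in N (left out, the last holds). Time passes only in rows, so rows that do not move let the fingers close. The tool returns the time, the measured TCP pose, the force, the opening and the grip force at its end. only (a regular expression) keeps the lines of the reply that match it, lines (a string "A,B") keeps lines A to B, and quiet returns only ok. Input that does not fit is refused with a message, and nothing moves.
- ctrl.get_state(): the state, without advancing time (a new reading comes with each control period).
- ctrl.get_image(name): name is "side" or "top"; returns the picture (400x640x3 uint8, red, green, blue); there is no depth.
- ctrl.camera_model(name): a dict with "vertical_fov" (degrees; the focal length in pixels is half the picture's height over the tangent of half this angle, whatever the lens; pixels are square), "cx", "cy" (the principal point, pixels), "rvec" (rotation vector, rad) and "tvec" (3), from world to camera coordinates, as OpenCV has them. Camera axes: x right, y down, z forward; pixel columns grow to the right and rows downward; lengths in m; the calibration is good to about 2 mm. A picture is of the moment at which its call begins. camera_model takes no time and is no camera call.
- ctrl.close_job(): hands the job in; it is judged then, once.
The state is a dict: "time": time; "joint_positions": joint angles; "qd": joint speeds; "joint_torque": joint torques, N m; "position": TCP position; "tool_rot": TCP orientation; "ft_force": force on the tool from outside, world axes, zero at the start; "torque": the same for the moment, N m; "grip_width": opening from 0.0 (shut) to 1.0 (fully open); "grip_force": force on a finger pad.
Only numpy, scipy, OpenCV 4.12 (cv2) and the standard library are available. Lean on these libraries where they do the work, as an engineer would, in place of code of your own. Each camera call takes 0.05 s, during which the arm holds its last target. There are 200 camera calls.

## Working session

There is one attempt and no reset: what is moved stays moved. The work goes in short steps, Python scripts to look and compute and a tool call to move; the robot and the scene stay as the last step left them, time stands still between calls to the robot, and variables do not carry over. Pictures are saved under pics/ and viewed, at most 10 in all, crops included, and the job is handed in when it is done.

```bash
ls; mkdir -p pics
```

Run:
```python
from bench import ctrl
import cv2
for n in("top","side"):
    im=ctrl.get_image(n); cv2.imwrite(f"pics/{n}0.png",im[:,:,::-1]); print(n,ctrl.camera_model(n))
s=ctrl.get_state(); print(s)
```

```text
bench.py
pics
top {'vertical_fov': 48.25959073090997, 'cx': 332.1433186726774, 'cy': 192.18085232929766, 'rvec': array([ 2.12995723, -2.17373581,  0.14560032]), 'tvec': array([0.01651703, 0.60897686, 1.35848994])}
side {'vertical_fov': 53.257858640295986, 'cx': 319.8048075044603, 'cy': 192.76808595291553, 'rvec': array([ 1.00863485, -2.37488825,  1.13113742]), 'tvec': array([0.42497438, 0.31877554, 1.23467778])}
{'time': 0.1, 'joint_positions': array([ 1.14309482,  0.32174846, -0.07009654,  1.45154724,  0.02259354,
        1.37079719, -0.05687602]), 'qd': array([ 0.00076643, -0.00209765,  0.00034839, -0.00305972,  0.00052723,
        0.00051667, -0.00124995]), 'joint_torque': array([ 2.07746398e-04, -4.92571306e+01, -4.05570958e-01, -3.13399494e+01,
       -6.40958687e-02,  3.95212602e-02,  7.89735577e-05]), 'position': array([ 0.27767387, -0.58715982,  0.22157413]), 'tool_rot': array([-3.06362083e+00, -6.88082434e-01,  7.15551469e-04]), 'ft_force': array([-0.32058635, -0.0514538 ,  0.31422987]), 'torque': array([0.05491815, 0.0350504 , 0.01492633]), 'grip_force': 0.0, 'grip_width': 1.0003029775903256}
```
View pics/top0.png

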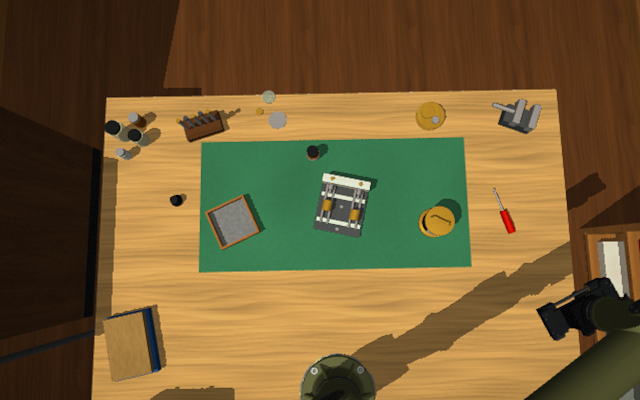

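View pics/side0.png

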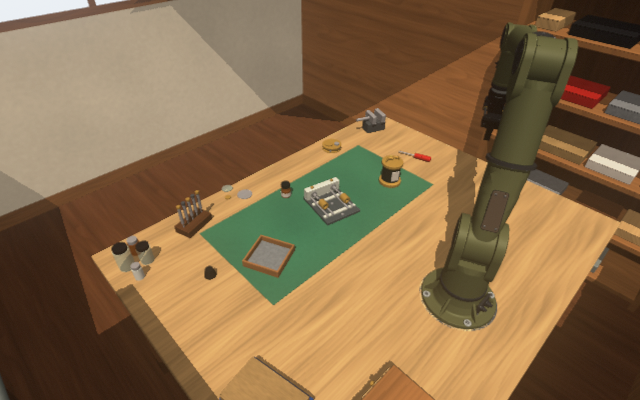

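The top view shows the gauge at (343,205), its sleeves at about (328,206) and (356,214), the tray at (233,221) and the clock at (437,221). In the side view the gauge is at (330,200) and the tray at (270,255). Next I'll enlarge both crops.

Create h.py:
```python
import numpy as np, cv2
from bench import ctrl
def cam(n):
    m=ctrl.camera_model(n); f=200/np.tan(np.radians(m["vertical_fov"])/2)
    R=cv2.Rodrigues(m["rvec"])[0]; K=np.array([[f,0,m["cx"]],[0,f,m["cy"]],[0,0,1]])
    return K,R,m["tvec"]
def ray(n,p):
    K,R,t=cam(n); return -R.T@t, R.T@np.linalg.inv(K)@np.array([p[0],p[1],1.])
def onz(n,p,z):
    c,d=ray(n,p); return c+d*(z-c[2])/d[2]
def proj(n,P):
    K,R,t=cam(n); q=K@(R@np.asarray(P,float)+t); return q[:2]/q[2]
def tri(p,q):
    (c1,d1),(c2,d2)=ray("top",p),ray("side",q)
    A=np.c_[d1,-d2]; s=np.linalg.lstsq(A,c2-c1,rcond=None)[0]
    a,b=c1+d1*s[0],c2+d2*s[1]; return (a+b)/2,np.linalg.norm(a-b)
```

Run:
```python
import cv2,numpy as np
t=cv2.imread("pics/top0.png");s=cv2.imread("pics/side0.png")
a=cv2.resize(t[165:245,300:390],None,fx=8,fy=7.5*8/7.5,interpolation=cv2.INTER_NEAREST)[:600]
b=cv2.resize(s[170:230,295:365],None,fx=10,fy=10,interpolation=cv2.INTER_NEAREST)
cv2.imwrite("pics/c1.png",a[:600]);cv2.imwrite("pics/c2.png",b)
for n,im,(x0,y0,x1,y1) in(("top",t,(310,165,380,240)),("side",s,(295,170,365,228))):
    h=cv2.cvtColor(im,cv2.COLOR_BGR2HSV)
    m=cv2.inRange(h,(8,110,70),(28,255,255)); k=np.zeros_like(m);k[y0:y1,x0:x1]=m[y0:y1,x0:x1]
    N,l,st,c=cv2.connectedComponentsWithStats(k)
    for i in range(1,N): print(n,st[i],c[i])
```

```text
top [331 177   3   3   9] [332. 178.]
top [359 182   4   4  11] [360.36363636 183.54545455]
top [322 199  11  12 105] [326.62857143 204.71428571]
top [349 209  11  12 106] [353.94339623 214.35849057]
side [295 170  17  10  93] [300.59139785 172.90322581]
side [331 179   2   2   3] [331.33333333 179.66666667]
side [311 186   2   3   5] [311.6 186.8]
side [340 193  10  10  70] [344.38571429 197.62857143]
side [319 199  10  11  73] [323.16438356 203.75342466]
```

View pics/c1.png

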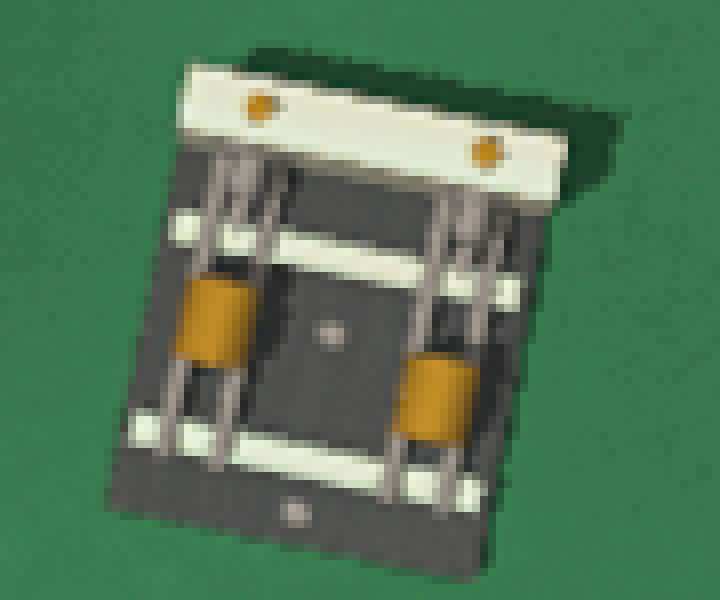

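View pics/c2.png

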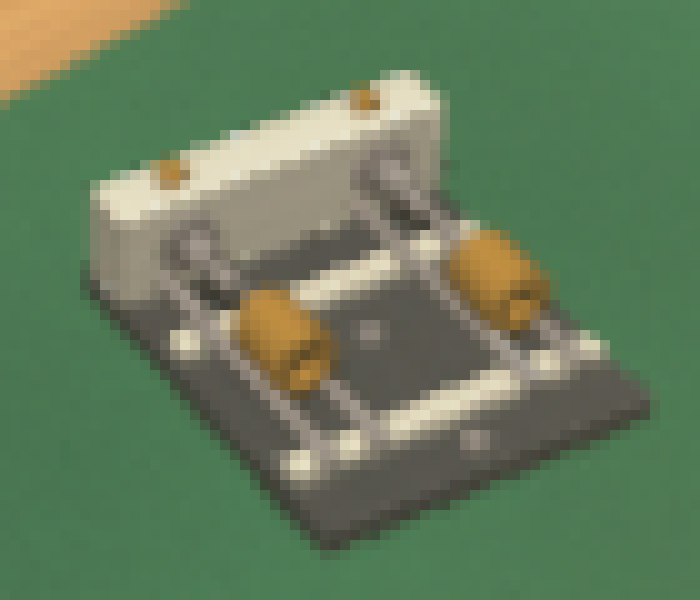

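The crops show both sleeves lying in their cradles: left at top (326.6,204.7) and side (323.2,203.8), right at top (353.9,214.4) and side (344.4,197.6). The block screws are at top (332,178) and (360.4,183.5).

Run:
```python
from h import *
np.set_printoptions(precision=4,suppress=True)
P={}
for k,p,q in(("scrL",(332.2,178.1),(311.9,187)),("scrR",(360.4,183.6),(331.5,179.7)),("slL",(326.63,204.71),(323.16,203.75)),("slR",(353.94,214.36),(344.39,197.63)),("pfL",(313.4,228.7),(327.5,224.9)),("pfR",(360,237.2),(360,210.5)),("blkBL",(323,173),(304.2,188.8)),("blkBR",(370.9,181.5),(335.6,177.2))):
    X,e=tri(p,q); print(k,X,"gap",round(e,4))
for z,pl in((.057,((332.2,178.1),(360.4,183.6))),(.057,((323.,173.1),(370.9,181.5))),(.012,((313.4,228.7),(360,237.2))),(.04,((326.63,204.71),(353.94,214.36)))):
    a,b=[onz("top",p,z) for p in pl]; d=a-b; print(z,a,b,"len",np.linalg.norm(d),"yaw",np.degrees(np.arctan2(-d[0],d[1])))
im={n:cv2.imread(f"pics/{n}0.png") for n in("top","side")}
for n,(x0,y0,x1,y1) in(("top",(203,185,268,258)),("side",(235,228,303,280))):
    h=cv2.cvtColor(im[n],cv2.COLOR_BGR2HSV); g=cv2.inRange(h,(60,60,30),(90,255,255))[y0:y1,x0:x1]
    c=max(cv2.findContours(255-g,cv2.RETR_EXTERNAL,cv2.CHAIN_APPROX_NONE)[0],key=cv2.contourArea)
    print(n,cv2.contourArea(c),[tuple(v) for v in (cv2.approxPolyDP(c,4,True)[:,0]+[x0,y0])])
    fl=cv2.inRange(h,(0,0,60),(179,60,190))[y0:y1,x0:x1]
    N,l,st,ce=cv2.connectedComponentsWithStats(fl);i=1+st[1:,4].argmax();print(" felt",st[i],ce[i]+[x0,y0])
```

```text
scrL [0.6512 0.0029 0.0557] gap 0.0006
scrR [ 0.6314 -0.0849  0.0564] gap 0.0022
slL [0.5703 0.0216 0.0314] gap 0.0021
slR [ 0.5384 -0.0631  0.0321] gap 0.0012
pfL [ 0.4988  0.0666 -0.0003] gap 0.0012
pfR [ 0.469  -0.0813 -0.001 ] gap 0.0016
blkBL [0.6675 0.0305 0.0527] gap 0.0032
blkBR [ 0.6393 -0.1181  0.0472] gap 0.0008
0.057 [0.6512 0.0031 0.057 ] [ 0.6321 -0.0842  0.057 ] len 0.08929966021253145 yaw -12.351224767864426
0.057 [0.6676 0.0314 0.057 ] [ 0.6381 -0.117   0.057 ] len 0.1513108252038678 yaw -11.258558191231256
0.012 [0.4977 0.0658 0.012 ] [ 0.4679 -0.0809  0.012 ] len 0.14968865817554275 yaw -11.471931458478673
0.04 [0.5702 0.0222 0.04  ] [ 0.5382 -0.0624  0.04  ] len 0.0903550721805397 yaw -20.712498619786235
top 1801.5 [(np.int64(242), np.int64(194)), (np.int64(204), np.int64(212)), (np.int64(221), np.int64(249)), (np.int64(260), np.int64(231))]
 felt [   6   14   47   46 1294] [232.2226 221.7512]
side 1470.0 [(np.int64(260), np.int64(234)), (np.int64(242), np.int64(266)), (np.int64(278), np.int64(278)), (np.int64(295), np.int64(246))]
 felt [ 13  13  41  29 706] [268.6062 254.7181]
```

Add to h.py:
```python
TH=np.radians(-11.6); G=np.array([.568,-.025])
U=np.array([np.cos(TH),np.sin(TH)]); V=np.array([-np.sin(TH),np.cos(TH)])
def gw(x,y): return G+U*x+V*y
def gl(p): d=np.asarray(p)[:2]-G; return d@U,d@V
def rel(x,y,z,yaw=TH):
    s=ctrl.get_state(); R=cv2.Rodrigues(s["tool_rot"])[0]
    d=R.T@(np.array([x,y,z])-s["position"])
    cur=np.arctan2(R[1,0],R[0,0]); w=(yaw-cur+np.pi)%(2*np.pi)-np.pi
    print("t",s["time"],"gauge",np.round(gl(s["position"]),4),"z",s["position"][2].round(4),"rel",d.round(4),"turn",round(-w,3),"F",s["ft_force"].round(2))
```

Run:
```python
from h import *
np.set_printoptions(precision=4,suppress=True)
print("cams",[ray(n,(320,200))[0] for n in("top","side")])
for p,q in(((242,193.5),(260,233.5)),((203.5,212),(241.5,266)),((221,249.5),(278,278.5)),((260.5,231),(295.5,246))): print(onz("top",p,.028),onz("side",q,.028))
for p,q in(((242,193.5),(241.5,266)),((203.5,212),(278,278.5)),((221,249.5),(295.5,246)),((260.5,231),(260,233.5))): print("tri",tri(p,q))
print("felt",onz("top",(232.2,221.75),.006),onz("side",(268.6,254.7),.006),tri((232.2,221.75),(268.6,254.7)))
rel(*gw(-.062,-.045),.12)
```

```text
cams [array([0.4214, 0.0067, 1.4279]), array([-0.2341,  0.8382,  1.0243])]
[0.6126 0.2893 0.028 ] [0.6114 0.2898 0.028 ]
[0.5563 0.41   0.028 ] [0.5358 0.4227 0.028 ]
[0.4381 0.3534 0.028 ] [0.4162 0.3702 0.028 ]
[0.493  0.2306 0.028 ] [0.4814 0.2395 0.028 ]
tri (array([ 0.6504,  0.339 , -0.143 ]), np.float64(0.04093395614991099))
tri (array([ 0.5072,  0.3801, -0.0161]), np.float64(0.1324564076082611))
tri (array([0.422 , 0.3139, 0.1345]), np.float64(0.03902270099409064))
tri (array([0.5315, 0.2709, 0.0658]), np.float64(0.12153488106214243))
felt [0.5254 0.3243 0.006 ] [0.5301 0.3185 0.006 ] (array([0.5247, 0.3225, 0.0135]), np.float64(0.0004856429965172725))
t 0.1 gauge [-0.1714 -0.6091] z 0.2216 rel [ 0.4262 -0.3851  0.1022] turn 0.644 F [-0.32 -0.05  0.31]
```

Units first: shifts go in cm and turns go in units of 0.2 rad. So 0.08 m is 8, 0.426 m is 42.6, 0.644 rad is 3.22.

Call:
run_rows(
  increments=[
    [42.6, -38.5, 8, 3.22, 0],
    [42.6, -38.5, 8, 3.22, 0],
    [42.6, -38.5, 8, 3.22, 0],
    [42.6, -38.5, 8, 3.22, 0],
    [42.6, -38.5, 8, 3.22, 0],
    [42.6, -38.5, 8, 3.22, 0],
    [42.6, -38.5, 8, 3.22, 0],
    [42.6, -38.5, 8, 3.22, 0],
    [42.6, -38.5, 8, 3.22, 0],
    [42.6, -38.5, 8, 3.22, 0],
    [42.6, -38.5, 8, 3.22, 0],
    [42.6, -38.5, 8, 3.22, 0],
    [42.6, -38.5, 8, 3.22, 0],
    [42.6, -38.5, 8, 3.22, 0],
  ],
  grip_force=20,
)

```text
time: 1.5
position: [0.498, -0.057, 0.1421]
tool_rot: [3.126, -0.314, -0.002]
ft_force: [-0.6, -0.2, -0.9]
grip_width: 0.008
grip_force: 0.0
```

Run:
```python
from h import *
rel(*gw(-.062,-.045),.027)
cv2.imwrite("pics/top1.png",cv2.resize(ctrl.get_image("top")[150:250,280:410,::-1],None,fx=5,fy=5))
```

```text
t 1.5 gauge [-0.0621 -0.0454] z 0.1421 rel [ 0.0003 -0.0004  0.1151] turn 0.002 F [-0.62 -0.18 -0.85]
```

Converted, 0.114 m is 11.4, 0.1 m is 10.

Call:
run_rows(
  increments=[
    [0, 0, 5, 0, 0],
    [0, 0, 10, 0, 0],
    [0, 0, 11.4, 0, 0],
    [0, 0, 11.4, 0, 0],
  ],
)

```text
time: 1.95
position: [0.4966, -0.0586, 0.0272]
tool_rot: [-3.125, 0.32, 0.007]
ft_force: [-0.3, -0.4, 0.4]
grip_width: 0.005
grip_force: 0.0
```

Run:
```python
from h import *
rel(*gw(.0,-.045),.027)
im=[cv2.resize(ctrl.get_image(n)[a:a+80,b:b+80,::-1],None,fx=5,fy=5) for n,a,b in(("top",165,303),("side",160,290))]
cv2.imwrite("pics/d1.png",np.hstack(im))
```

```text
t 1.95 gauge [-0.0632 -0.0473] z 0.0272 rel [ 0.0632 -0.0024 -0.    ] turn -0.002 F [-0.3  -0.42  0.44]
```

View pics/d1.png

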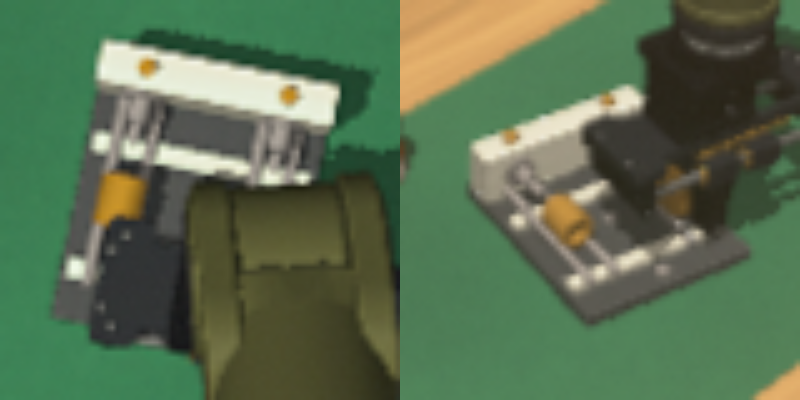

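The right sleeve sits just ahead of the shut fingers, which are clear of it, so I'll push.

Converted, 0.048 m is 4.8, -0.002 m is -0.2.

Call:
run_rows(
  increments=[
    [0.6, -0.2, 0, 0, 0],
    [1.2, -0.2, 0, 0, 0],
    [1.8, -0.2, 0, 0, 0],
    [2.4, -0.2, 0, 0, 0],
    [3, -0.2, 0, 0, 0],
    [3.5, -0.2, 0, 0, 0],
    [4, -0.2, 0, 0, 0],
    [4.4, -0.2, 0, 0, 0],
    [4.8, -0.2, 0, 0, 0],
  ],
)

```text
time: 2.95
position: [0.546, -0.0653, 0.0284]
tool_rot: [3.125, -0.317, -0.001]
ft_force: [-1.3, -1.3, 0.4]
grip_width: 0.003
grip_force: 0.4
```

Call:
run_rows(
  increments=[
    [0.2, 0, 0, 0, 0],
    [0.4, 0, 0, 0, 0],
    [0.6, 0, 0, 0, 0],
    [0.8, 0, 0, 0, 0],
    [1, 0, 0, 0, 0],
    [1.2, 0, 0, 0, 0],
  ],
)

```text
time: 3.55
position: [0.5577, -0.0676, 0.0285]
tool_rot: [3.125, -0.317, 0.0]
ft_force: [-0.9, -0.7, 0.2]
grip_width: 0.006
grip_force: 0.4
```

Run:
```python
from h import *
rel(*gw(.0,-.045),.027)
```

```text
t 3.55 gauge [-0.0015 -0.0438] z 0.0285 rel [0.0015 0.0012 0.0015] turn 0.0 F [-0.95 -0.72  0.23]
```

Converted, 0.004 m is 0.4, 0.003 m is 0.3.

Call:
run_rows(
  increments=[
    [0.1, 0, 0, 0, 0],
    [0.2, 0, 0, 0, 0],
    [0.3, 0, 0, 0, 0],
    [0.4, 0, 0, 0, 0],
  ],
)

```text
time: 3.95
position: [0.5588, -0.0679, 0.0283]
tool_rot: [3.125, -0.317, -0.01]
ft_force: [-9.4, 0.8, 8.3]
grip_width: 0.008
grip_force: 5.1
```

Call:
run_rows(
  increments=[
    [0.1, 0, 0, 0, 0],
    [0.2, 0, 0, 0, 0],
    [0.3, 0, 0, 0, 0],
  ],
)

```text
time: 4.25
position: [0.5588, -0.0679, 0.0281]
tool_rot: [3.125, -0.317, -0.019]
ft_force: [-17.3, 2.1, 14.1]
grip_width: 0.008
grip_force: 8.7
```

```bash
python3 - <<'E'
from h import *
rel(*gw(.0,-.045),.027)
im=[cv2.resize(ctrl.get_image(n)[a:a+80,b:b+80,::-1],None,fx=5,fy=5) for n,a,b in(("top",165,303),("side",160,290))]
cv2.imwrite("pics/d2.png",np.hstack(im))
E
```

```text
t 4.25 gauge [-0.0003 -0.0439] z 0.0281 rel [0.0003 0.0011 0.0011] turn 0.0 F [-17.35   2.13  14.06]
```

Converted, -0.1 m is -10, -0.09 m is -9.

Call:
run_rows(
  increments=[
    [-0.8, 0, 0, 0, 0],
    [-1.2, 0, 0, 0, 0],
    [-2, 0, 0, 0, 0],
    [-2, 0, -5, 0, 0],
    [-2, 0, -10, 0, 0],
    [-4, -5, -10, 0, 0],
    [-4, -9, -10, 0, 0],
    [-4, -9, -10, 0, 0],
  ],
)

```text
time: 5.15
position: [0.5438, 0.0354, 0.1299]
tool_rot: [-3.123, 0.301, -0.005]
ft_force: [0.6, 0.4, 0.2]
grip_width: 0.001
grip_force: 0.0
```

```bash
python3 - <<'E'
from h import *
rel(*gw(-.055,.046),.027)
im=[cv2.resize(ctrl.get_image(n)[a:a+80,b:b+80,::-1],None,fx=5,fy=5) for n,a,b in(("top",165,303),("side",160,290))]
cv2.imwrite("pics/d3.png",np.hstack(im))
E
```

```text
t 5.15 gauge [-0.0358  0.0543] z 0.1299 rel [-0.0195  0.0086  0.1028] turn 0.01 F [0.61 0.37 0.24]
```

View pics/d3.png

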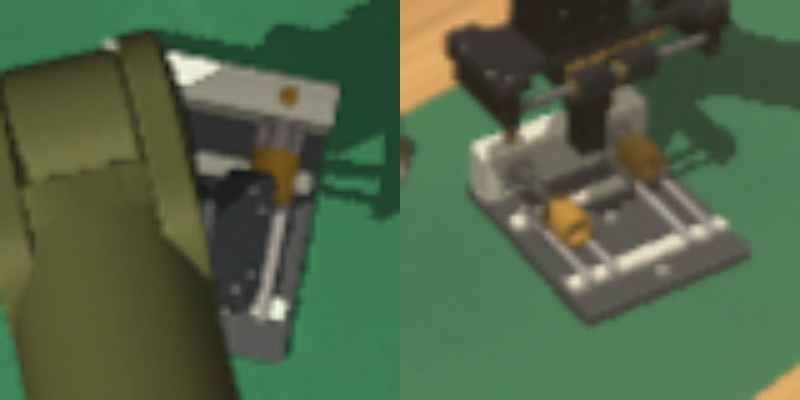

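The right sleeve is on its nose with the step still visible ahead of it, so it stopped short. Next is the left one.

Converted, -0.019 m is -1.9.

Call:
run_rows(
  increments=[
    [-1.9, 0, 0, 0, 0],
    [-1.9, 0, 0, 0, 0],
    [-1.9, 0, 0, 0, 0],
  ],
)

```text
time: 5.55
position: [0.525, 0.0296, 0.1285]
tool_rot: [3.124, -0.32, 0.001]
ft_force: [0.6, -0.6, 0.6]
grip_width: 0.005
grip_force: 0.0
```

Run:
```python
from h import *
rel(*gw(-.055,.046),.027)
```

```text
t 5.55 gauge [-0.0531  0.0448] z 0.1285 rel [-0.002  -0.0013  0.1015] turn -0.002 F [ 0.65 -0.61  0.57]
```

Down, then push: the rear face should be near -23 and the step stop at TCP ≈ 0.

Converted, 0.101 m is 10.1, 0.09 m is 9.

Call:
run_rows(
  increments=[
    [-0.2, -0.1, 5, 0, 0],
    [-0.2, -0.1, 9, 0, 0],
    [-0.2, -0.1, 10.1, 0, 0],
    [-0.2, -0.1, 10.1, 0, 0],
  ],
)

```text
time: 5.95
position: [0.5224, 0.0319, 0.0265]
tool_rot: [-3.125, 0.318, 0.004]
ft_force: [-0.0, 0.3, 0.2]
grip_width: 0.005
grip_force: 0.0
```

Call:
run_rows(
  increments=[
    [0.5, 0, 0, 0, 0],
    [1, 0, 0, 0, 0],
    [1.5, 0, 0, 0, 0],
    [2, 0, 0, 0, 0],
    [2.5, 0, 0, 0, 0],
    [3, 0, 0, 0, 0],
    [3.4, 0, 0, 0, 0],
    [3.8, 0, 0, 0, 0],
    [4.1, 0, 0, 0, 0],
    [4.3, 0, 0, 0, 0],
    [4.5, 0, 0, 0, 0],
    [4.7, 0, 0, 0, 0],
  ],
)

```text
time: 7.15
position: [0.569, 0.0229, 0.0275]
tool_rot: [3.125, -0.317, -0.0]
ft_force: [-0.8, -0.7, 0.4]
grip_width: 0.004
grip_force: 0.3
```

```bash
python3 - <<'E'
from h import *
rel(*gw(0,.046),.027)
E
```

```text
t 7.15 gauge [-0.0086  0.0471] z 0.0275 rel [0.0086 0.0011 0.0005] turn 0.0 F [-0.78 -0.71  0.43]
```

Converted, 0.0105 m is 1.05, 0.009 m is 0.9.

Call:
run_rows(
  increments=[
    [0.2, 0, 0, 0, 0],
    [0.4, 0, 0, 0, 0],
    [0.6, 0, 0, 0, 0],
    [0.75, 0, 0, 0, 0],
    [0.9, 0, 0, 0, 0],
    [1.05, 0, 0, 0, 0],
  ],
)

```text
time: 7.75
position: [0.5793, 0.0209, 0.0275]
tool_rot: [3.125, -0.317, -0.0]
ft_force: [-0.6, -0.9, 1.3]
grip_width: 0.003
grip_force: 0.3
```

Call:
run_rows(
  increments=[
    [0.1, 0, 0, 0, 0],
    [0.2, 0, 0, 0, 0],
    [0.3, 0, 0, 0, 0],
  ],
)

```text
time: 8.05
position: [0.5822, 0.0203, 0.0275]
tool_rot: [3.125, -0.317, -0.0]
ft_force: [-0.7, -0.9, 0.3]
grip_width: 0.003
grip_force: 0.3
```

Run:
```python
from h import *
rel(*gw(0,.046),.027)
```

```text
t 8.05 gauge [0.0048 0.0472] z 0.0275 rel [-0.0048  0.0012  0.0005] turn 0.0 F [-0.71 -0.94  0.26]
```

Converted, 0.009 m is 0.9, 0.0075 m is 0.75.

Call:
run_rows(
  increments=[
    [0.2, 0, 0, 0, 0],
    [0.4, 0, 0, 0, 0],
    [0.6, 0, 0, 0, 0],
    [0.75, 0, 0, 0, 0],
    [0.9, 0, 0, 0, 0],
  ],
)

```text
time: 8.55
position: [0.5912, 0.0185, 0.0275]
tool_rot: [3.125, -0.317, -0.0]
ft_force: [-0.6, -0.6, -0.0]
grip_width: 0.002
grip_force: 0.3
```

Call:
run_rows(
  increments=[
    [0.1, 0, 0, 0, 0],
    [0.2, 0, 0, 0, 0],
    [0.27, 0, 0, 0, 0],
    [0.27, 0, 0, 0, 0],
  ],
)

```text
time: 8.95
position: [0.5938, 0.018, 0.0275]
tool_rot: [-3.126, 0.317, -0.0]
ft_force: [-0.4, -0.1, -0.4]
grip_width: 0.004
grip_force: 0.1
```

Run:
```python
from h import *
rel(*gw(0,.046),.027)
```

```text
t 8.95 gauge [0.0166 0.0473] z 0.0275 rel [-0.0166  0.0013  0.0005] turn 0.0 F [-0.41 -0.07 -0.37]
```

Converted, 0.001 m is 0.1, 0.0005 m is 0.05.

Call:
run_rows(
  increments=[
    [0.05, 0, 0, 0, 0],
    [0.1, 0, 0, 0, 0],
  ],
)

```text
time: 9.15
position: [0.5942, 0.0179, 0.0275]
tool_rot: [3.125, -0.317, -0.002]
ft_force: [-3.5, 0.5, 1.4]
grip_width: 0.004
grip_force: 1.3
```

Call:
run_rows(
  increments=[
    [0.05, 0, 0, 0, 0],
    [0.1, 0, 0, 0, 0],
  ],
)

```text
time: 9.35
position: [0.5943, 0.0179, 0.0274]
tool_rot: [3.125, -0.317, -0.005]
ft_force: [-6.6, 0.4, 4.2]
grip_width: 0.006
grip_force: 3.1
```

Call:
run_rows(
  increments=[
    [-0.6, 0, 0, 0, 0],
    [-1.5, 0, 0, 0, 0],
    [-3, 0, 0, 0, 0],
    [-3, 0, -5, 0, 0],
    [-3, 0, -10, 0, 0],
    [-6, 5, -14, 0, 0],
    [-8, 10, -16, 0, 0.6],
    [-9, 15, -16, 0, 0.6],
    [-10, 20, -16, 0, 0.6],
    [-10, 24, -16, 0, 0.6],
    [-10, 24, -16, 0, 0.6],
  ],
)

```text
time: 10.45
position: [0.4469, -0.2033, 0.188]
tool_rot: [3.121, -0.329, 0.002]
ft_force: [0.5, 0.1, 0.5]
grip_width: 0.372
grip_force: 0.0
```

```bash
python3 - <<'E'
from h import *
np.set_printoptions(precision=4,suppress=True)
for n,(x0,y0,x1,y1) in(("top",(310,165,380,240)),("side",(295,170,365,228))):
    im=ctrl.get_image(n)[:,:,::-1].copy(); cv2.imwrite(f"pics/{n}4.png",im)
    m=cv2.inRange(cv2.cvtColor(im,cv2.COLOR_BGR2HSV),(8,110,60),(28,255,255)); k=np.zeros_like(m);k[y0:y1,x0:x1]=m[y0:y1,x0:x1]
    N,l,st,c=cv2.connectedComponentsWithStats(k)
    for i in range(1,N):
        if st[i][4]>5: p=onz(n,c[i],.042); print(n,st[i],c[i],p,np.round(gl(p),4))
a,b=[cv2.imread(f"pics/{n}4.png") for n in("top","side")]
cv2.imwrite("pics/d4.png",np.hstack([cv2.resize(i,None,fx=5,fy=5,interpolation=cv2.INTER_NEAREST) for i in(a[165:245,303:383],b[160:240,290:370])]))
rel(*gw(.028,-.045),.12)
E
```

```text
top [331 177   3   3   9] [332. 178.] [0.6541 0.0037 0.042 ] [0.0786 0.0454]
top [359 182   4   4  11] [360.3636 183.5455] [ 0.6346 -0.085   0.042 ] [ 0.0773 -0.0454]
top [325 184  11  11  97] [329.8041 189.0103] [0.6192 0.0113 0.042 ] [0.0429 0.0458]
top [352 194  11  12 105] [357.0286 199.5905] [ 0.5841 -0.0732  0.042 ] [ 0.0255 -0.0439]
side [295 170  17  10  93] [300.5914 172.9032] [ 0.7636 -0.0395  0.042 ] [0.1945 0.0252]
side [333 186  10  11  68] [337.5147 190.8676] [ 0.5769 -0.0651  0.042 ] [ 0.0168 -0.0375]
side [312 192   9  10  64] [315.8438 196.3281] [0.6112 0.0195 0.042 ] [0.0334 0.0522]
t 10.55 gauge [-0.0822 -0.1965] z 0.1877 rel [ 0.1092 -0.1523  0.0676] turn -0.006 F [ 0.2   0.07 -0.09]
```

View pics/d4.png

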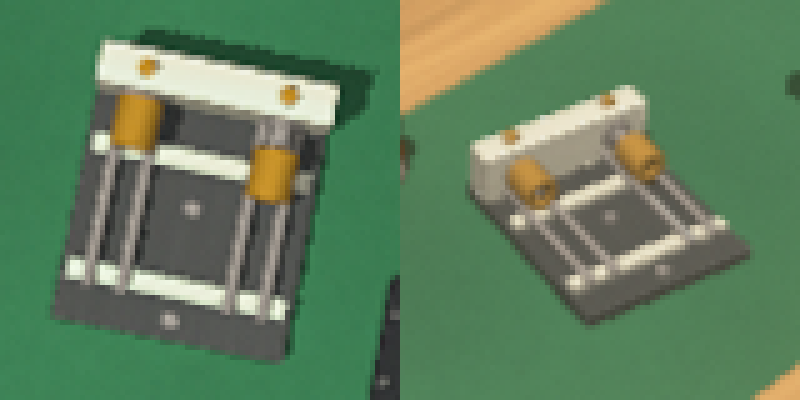

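Left sleeve is home against its collar. The right one is short, with the step visible ahead of it at (272,130) in the crop, so the right sleeve goes to the tray.

```bash
sed -i 's/-11.6/-12.4/' h.py
```

Run:
```python
from h import *
rel(.584,-.0735,.10)
```

```text
t 10.55 gauge [-0.0794 -0.1976] z 0.1877 rel [ 0.1066 -0.153   0.0876] turn 0.008 F [ 0.2   0.07 -0.09]
```

Call:
run_rows(
  increments=[
    [10.7, -15.3, 0, 0.04, 0.65],
    [10.7, -15.3, 0, 0.04, 0.65],
    [10.7, -15.3, 0, 0.04, 0.65],
    [10.7, -15.3, 0, 0.04, 0.65],
    [10.7, -15.3, 4, 0.04, 0.65],
    [10.7, -15.3, 8.7, 0.04, 0.65],
    [10.7, -15.3, 8.7, 0.04, 0.65],
    [10.7, -15.3, 8.7, 0.04, 0.65],
  ],
)

```text
time: 11.35
position: [0.5847, -0.0676, 0.1007]
tool_rot: [-3.124, 0.327, 0.002]
ft_force: [0.7, 0.2, 1.1]
grip_width: 0.648
grip_force: 0.0
```

Run:
```python
from h import *
rel(.584,-.0735,.026)
```

```text
t 11.35 gauge [ 0.0254 -0.038 ] z 0.1007 rel [0.0006 0.006  0.0747] turn 0.008 F [0.74 0.22 1.08]
```

Call:
run_rows(
  increments=[
    [0, 0, 0, 0, 0.65],
    [0, 0, 0, 0, 0.65],
    [0, 0, 0, 0, 0.65],
    [0, 0, 0, 0, 0.65],
    [0, 0, 0, 0, 0.65],
  ],
)

```text
time: 11.85
position: [0.5852, -0.0692, 0.1011]
tool_rot: [3.124, -0.33, 0.001]
ft_force: [-0.3, -0.2, -0.2]
grip_width: 0.655
grip_force: 0.0
```

Run:
```python
from h import *
rel(.584,-.0735,.026)
```

```text
t 11.85 gauge [ 0.0263 -0.0395] z 0.1011 rel [-0.0004  0.0044  0.0751] turn 0.006 F [-0.28 -0.2  -0.19]
```

Converted, 0.075 m is 7.5, 0.06 m is 6, 0.006 rad is 0.03.

Call:
run_rows(
  increments=[
    [0, 0.44, 3, 0.03, 0.65],
    [0, 0.44, 6, 0.03, 0.65],
    [0, 0.44, 7.5, 0.03, 0.65],
    [0, 0.44, 7.5, 0.03, 0.65],
    [0, 0.44, 7.5, 0.03, 0.65],
    [0, 0.44, 7.5, 0.03, 0.65],
  ],
)

```text
time: 12.45
position: [0.5855, -0.0733, 0.0272]
tool_rot: [3.123, -0.339, 0.004]
ft_force: [0.2, -0.1, 0.5]
grip_width: 0.65
grip_force: 0.0
```

Run:
```python
from h import *
rel(.584,-.0735,.026)
```

```text
t 12.45 gauge [ 0.0274 -0.0434] z 0.0272 rel [-0.0014  0.0005  0.0012] turn 0.0 F [ 0.2  -0.14  0.5 ]
```

Positioned. I'll close gently and read the side load.

Call:
run_rows(
  increments=[
    [0, 0, 0, 0, 0.4],
    [0, 0, 0, 0, 0.38],
    [0, 0, 0, 0, 0.36],
    [0, 0, 0, 0, 0.34],
    [0, 0, 0, 0, 0.32],
    [0, 0, 0, 0, 0.3],
    [0, 0, 0, 0, 0.3],
  ],
  grip_force=5,
)

```text
time: 13.15
position: [0.5841, -0.0735, 0.0256]
tool_rot: [3.123, -0.339, -0.0]
ft_force: [-0.8, -0.6, 1.2]
grip_width: 0.34
grip_force: 5.0
```

Run:
```python
from h import *
s=ctrl.get_state(); f=s["ft_force"]; print("x",f[:2]@U,"y",f[:2]@V)
```

```text
x -0.6193239278979916 y -0.7048434103832074
```

Call:
run_rows(
  increments=[
    [0, 0, 0, 0, 0.3],
    [-0.3, 0, 0, 0, 0.3],
    [-0.7, 0, 0, 0, 0.3],
    [-1.1, 0, 0, 0, 0.3],
    [-1.5, 0, 0, 0, 0.3],
    [-2, 0, 0, 0, 0.3],
    [-2.6, 0, 0, 0, 0.3],
    [-3.4, 0, 0, 0, 0.3],
    [-4.2, 0, 0, 0, 0.3],
    [-4.5, 0, 0, 0, 0.3],
    [-4.5, 0, 0, 0, 0.3],
  ],
  grip_force=20,
)

```text
time: 14.25
position: [0.539, -0.0634, 0.0255]
tool_rot: [3.123, -0.339, -0.002]
ft_force: [-2.0, 0.4, 3.2]
grip_width: 0.338
grip_force: 20.0
```

Call:
run_rows(
  increments=[
    [0, 0, -2, 0, 0.3],
    [0, 0, -5, 0, 0.3],
    [0, 0, -9, 0, 0.3],
    [0, 0, -12, 0, 0.3],
    [0, 0, -12, 0, 0.3],
  ],
)

```text
time: 14.75
position: [0.543, -0.0637, 0.1498]
tool_rot: [3.123, -0.339, 0.012]
ft_force: [-0.6, -0.8, -1.2]
grip_width: 0.336
grip_force: 20.0
```

```bash
python3 - <<'E'
from h import *
rel(.525,.321,.15)
# tray yaw from its corners in the top view
a,b=onz("top",(203.5,212),.028),onz("top",(221,249.5),.028); print(np.degrees(np.arctan2(*(a-b)[1::-1])))
E
```

```text
t 14.75 gauge [-0.0161 -0.0432] z 0.1498 rel [-0.1001 -0.3719 -0.0008] turn 0.0 F [-0.62 -0.76 -1.23]
25.585629862277045
```

Converted, -0.15 m is -15, -0.372 m is -37.2.

Call:
run_rows(
  increments=[
    [-1, -3, 0, 0, 0.3],
    [-2, -7, 0, 0, 0.3],
    [-3, -11, 0, 0, 0.3],
    [-4, -15, 0, 0, 0.3],
    [-5, -19, 0, 0, 0.3],
    [-6, -23, 0, 0, 0.3],
    [-7, -27, 0, 0, 0.3],
    [-8, -31, 0, 0, 0.3],
    [-9, -34, 0, 0, 0.3],
    [-10, -36, 0, 0, 0.3],
    [-10, -37, 0, 0, 0.3],
    [-10, -37.2, 0, 0, 0.3],
    [-10, -37.2, 0, 0, 0.3],
    [-10, -37.2, 0, 0, 0.3],
  ],
)

```text
time: 16.15
position: [0.5231, 0.3189, 0.145]
tool_rot: [3.121, -0.343, -0.0]
ft_force: [0.8, -0.5, -1.1]
grip_width: 0.336
grip_force: 20.0
```

Run:
```python
from h import *
rel(.525,.321,.011)
```

```text
t 16.15 gauge [-0.1177  0.3262] z 0.145 rel [ 0.0014 -0.0027  0.134 ] turn -0.002 F [ 0.77 -0.52 -1.08]
```

Converted, 0.13 m is 13, 0.128 m is 12.8.

Call:
run_rows(
  increments=[
    [0, 0, 4, 0, 0.3],
    [0, 0, 8, 0, 0.3],
    [0, 0, 11, 0, 0.3],
    [0, 0, 12.2, 0, 0.3],
    [0, 0, 12.6, 0, 0.3],
    [0, 0, 12.8, 0, 0.3],
    [0, 0, 13, 0, 0.3],
    [0, 0, 13, 0, 0.3],
    [0, 0, 13, 0, 0.3],
    [0, 0, 13, 0, 0.3],
  ],
)

```text
time: 17.15
position: [0.5226, 0.3213, 0.0162]
tool_rot: [-3.123, 0.339, -0.002]
ft_force: [-0.8, -0.1, -1.0]
grip_width: 0.341
grip_force: 20.0
```

Run:
```python
from h import *
rel(.525,.321,.011)
```

```text
t 17.15 gauge [-0.1187  0.3285] z 0.0162 rel [ 0.0024 -0.0002  0.0052] turn 0.0 F [-0.78 -0.08 -1.03]
```

Lower in 1 mm steps until contact shows.

Converted, 0.003 m is 0.3, 0.002 m is 0.2.

Call:
run_rows(
  increments=[
    [0, 0, 0.1, 0, 0.3],
    [0, 0, 0.2, 0, 0.3],
    [0, 0, 0.3, 0, 0.3],
    [0, 0, 0.3, 0, 0.3],
  ],
)

```text
time: 17.55
position: [0.5221, 0.321, 0.0122]
tool_rot: [3.123, -0.339, -0.001]
ft_force: [0.7, 0.7, -0.8]
grip_width: 0.334
grip_force: 20.0
```

Call:
run_rows(
  increments=[
    [0, 0, 0.1, 0, 0.3],
    [0, 0, 0.1, 0, 0.3],
  ],
)

```text
time: 17.75
position: [0.5222, 0.321, 0.0113]
tool_rot: [3.123, -0.339, -0.0]
ft_force: [-0.2, -0.7, -1.1]
grip_width: 0.34
grip_force: 20.0
```

Call:
run_rows(
  increments=[
    [0, 0, 0.1, 0, 0.3],
    [0, 0, 0.1, 0, 0.3],
  ],
)

```text
time: 17.95
position: [0.5223, 0.3211, 0.0111]
tool_rot: [3.123, -0.339, 0.0]
ft_force: [-1.4, -0.5, 3.2]
grip_width: 0.342
grip_force: 20.0
```

Contact (+3 N against -1 N when hanging). I'll open slowly, hold, then lift.

Call:
run_rows(
  increments=[
    [0, 0, 0, 0, 0.35],
    [0, 0, 0, 0, 0.36],
    [0, 0, 0, 0, 0.38],
    [0, 0, 0, 0, 0.4],
    [0, 0, 0, 0, 0.44],
    [0, 0, 0, 0, 0.48],
    [0, 0, 0, 0, 0.52],
    [0, 0, 0, 0, 0.55],
    [0, 0, 0, 0, 0.55],
    [0, 0, 0, 0, 0.55],
  ],
  grip_force=5,
)

```text
time: 18.95
position: [0.5223, 0.3211, 0.0105]
tool_rot: [3.123, -0.339, 0.0]
ft_force: [0.5, -0.4, 0.2]
grip_width: 0.545
grip_force: 0.0
```

Call:
run_rows(
  increments=[
    [0, 0, -2, 0, 0.55],
    [0, 0, -5, 0, 0.55],
    [0, 0, -10, 0, 0.55],
    [0, 0, -15, 0, 0.55],
    [-5, -5, -18, 0, 0.55],
    [-8, -10, -18, 0, 0.55],
    [-10, -15, -18, 0, 0.55],
    [-10, -20, -18, 0, 0.55],
    [-10, -20, -18, 0, 0.55],
    [-10, -20, -18, 0, 0.55],
    [-10, -20, -18, 0, 0.55],
  ],
)

```text
time: 20.05
position: [0.4623, 0.545, 0.19]
tool_rot: [-3.123, 0.324, 0.002]
ft_force: [-0.7, 0.1, -0.2]
grip_width: 0.55
grip_force: 0.0
```

Run:
```python
from h import *
im=[cv2.resize(ctrl.get_image(n)[a:a+100,b:b+190,::-1],None,fx=4,fy=3*4/3) for n,a,b in(("top",165,197),("side",170,220))]
im=np.vstack([i[:300] if 0 else cv2.resize(i,(570,300)) for i in im]); cv2.imwrite("pics/d5.png",im)
```

```text
(no output)
```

View pics/d5.png

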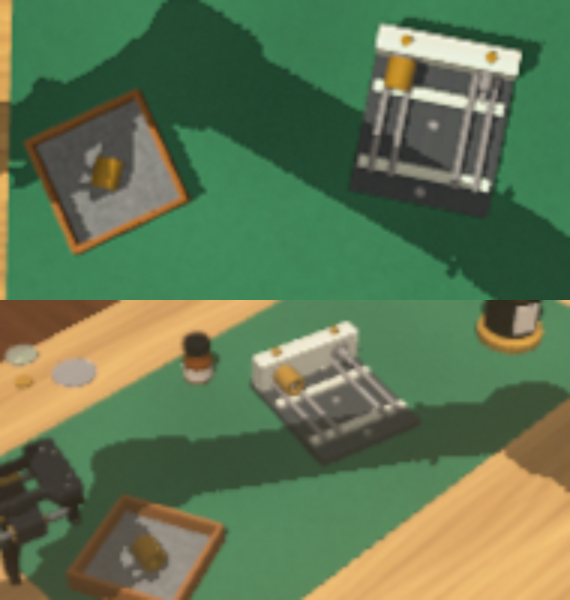

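The undersize sleeve lies in the tray at (108,172) in the upper crop, and the other is against its collar at (400,72). I'll let the arm settle, check that nothing has shifted and hand in.

Call:
run_rows(
  increments=[
    [0, 0, 0, 0, 0.55],
    [0, 0, 0, 0, 0.55],
    [0, 0, 0, 0, 0.55],
    [0, 0, 0, 0, 0.55],
    [0, 0, 0, 0, 0.55],
  ],
)

```text
time: 20.65
position: [0.468, 0.5373, 0.1906]
tool_rot: [-3.123, 0.341, 0.0]
ft_force: [0.6, -0.5, 0.1]
grip_width: 0.55
grip_force: 0.0
```

Run:
```python
from h import *
im=ctrl.get_image("top")[:,:,::-1]
m=cv2.inRange(cv2.cvtColor(im.copy(),cv2.COLOR_BGR2HSV),(8,110,60),(28,255,255));k=m*0;k[183:215,315:345]=m[183:215,315:345]
print(cv2.connectedComponentsWithStats(k)[3][1:])
print(ctrl.close_job())
```

```text
[[329.90721649 189.        ]]
the job is handed in; nothing more can be done
None
```

I pushed both sleeves onto their pins, left the left one fully home against its collar, drew the right one (undersize) off and set it down in the wooden tray, and handed the job in at about 21 s; peak push force was about 22 N, on the sleeve that stopped short.

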